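Clear a T-slot of the inspection fixture plate

TASK

Two pieces of scrap are caught in one T-slot of the fixture plate. Lay the steel parallel that lies across the plate flat on the cork pad, then take the scraper from its stand and, with its blade behind the pieces, push both out of the slot's open end into the chip tray, and put the scraper back upright in its stand. Never touch the scrap with the gripper, leave the T-nut with the stud in the other slot where it is, and do not push the other things on the desk about.

Things in the scene. Friction and masses are not known exactly. Their poses are not given: they have to be found in the camera images.
- plate: Fixed aluminium plate with two T-slots, 130 mm (its x) by 220 mm (its y), top 45 mm above the desk; turned up to 0.25 rad from the world axes. Origin: centre of its underside, at desk height. A dark stop bar (44 x 14 mm) is bolted across the closed end at x = 0, y = 102.5 mm; it rises to 67 mm above the desk.
- open_end (a point): Middle of the top edge of the plate's -y end; axes as the plate's. Both slots open here. They run along y, centred at x = -28 and +28 mm, and are closed 205 mm from this end (at plate y = +95 mm). Neck 16 mm wide, 7 mm deep from the plate's top; below it a channel 26 mm wide, its floor 19 mm below the plate's top (26 mm above the desk). The chip tray adjoins this end.
- tray (a point): Centre of the chip tray's floor, 3 mm above the desk; axes as the plate's. Inside the tray is 124 mm (x) by 77 mm (y), from y = -110 to -187 mm of the plate; side walls 20 mm, end wall 32 mm above the desk.
- scrap_big: Rear scrap (a broken T-nut without stud), dark steel: base 22 x 22 x 9 mm in the slot's wide channel, with a 12 x 16 mm boss up to 15 mm above its underside, inside the neck, below the plate's top. It lies nearer the slot's closed end than the small one, in either slot. It cannot be lifted out. Origin: centre of its underside, z up. y along the slot.
- scrap_small: Front scrap, dark steel: base 22 mm (x, across the slot) by 15 mm (y, along) by 9 mm, boss 11 x 8 mm up to 14 mm; in the same slot as the big one, 26 to 36 mm nearer the open end (centre to centre). Origin: centre of its underside, z up.
- tnut: Good T-nut in the other slot: base as the big scrap, with a steel stud 9 mm thick that rises to 41 mm above its underside (22 mm above the plate's top). Origin: centre of its underside, z up.
- parallel: Steel parallel: bar 90 mm (its x) by 16 mm (y) by 25 mm tall, 0.28 kg, lying across the plate's top over both slots, between the scrap and the open end. Origin: centre of its underside, z up.
- pad: Cork pad fixed on the desk, 120 mm (x) by 90 mm (y), 5 mm thick. Origin: centre of its underside, z up.
- stand: Fixed grey plastic stand, 70 mm (x) by 60 mm (y), 30 mm tall, with one groove 16 mm wide and 20 mm deep along its y, at x = 0, open at both ends. Stand and pad are to the robot's left and right, either way round. Origin: centre of its underside, z up.
- seat (a point): Where the scraper's origin belongs in the stand: 13 mm above the desk, mid-groove; axes as the stand's.
- scraper: Scraper, 80 mm tall, 0.16 kg, upright in the stand's groove, the same after a half turn. Origin: centre of the blade's lower edge. Upward from it: steel blade 11 mm (x, across the slot) by 20 mm (y, along the slot) to 17 mm up; collar 24 x 36 mm from 17 to 25 mm; black handle 20 mm (x) by 30 mm (y) from 25 to 80 mm. With the collar on the plate's top the blade ends 2 mm above the slot's floor.
- vblock: Steel V-block (bystander): 45 x 40 mm, 36 mm tall, standing beside the stand. Origin at its underside, z up.
- jar: Small jar (bystander), 42 mm across, 55 mm tall, beside the pad. Origin at its underside, z up.
- caliper: Digital caliper (bystander), about 200 mm long, 12 mm thick, lying flat between the robot and the plate. Origin at its underside, z up.
- gauge_disc: Steel gauge disc (bystander), 40 mm across, 30 mm tall, behind the plate. Origin at its underside, z up.
- screw_jack: Small steel screw jack (bystander), 34 mm across, 42 mm tall, standing beside the pad. Origin at its underside, z up.
There are look-alikes about, which are no part of the job. Leave any pink or red look-alike of the scraper alone.

How it is judged:
By the outcome, as a careful person would: the job done as asked, in the order asked, and still so for the second after the job is handed in, with the robot touching nothing.
It also fails if it takes over 72 s, if anything falls off the work surface, if the arm or the gripper's body presses on something with over 40 N, if the wrist force passes 120 N, or if a joint passes its speed limit or range.

ROBOT

A 7-joint arm with a two-finger parallel gripper is mounted at the origin on the work surface. World frame = base frame: x ahead of the robot, y to its left, z up, the work surface at z = 0. Lengths are in m, angles in degrees, forces in N, time in s.
With the tool pointing down it reaches from about 0.425 to 0.975 m from the base axis. Payload 16.7 kg.
Tool frame: the origin (TCP) lies midway between the tips of the shut fingers; the grasp point (between the pads) lies manip.grip_depth behind it (manip.grip_depth is the distance from the TCP to the grasp point, in m); z points along the fingers, x is the direction in which the jaws open and shut, and the axes are right-handed (so a half turn about z gives the same grasp; the last joint's range is limited). The gripper opens to 85 mm and grips with 20 to 120 N. Pads are 22 mm wide; open, the fingers measure 114 mm over their backs; the gripper's body (76 mm by 85 mm) begins 54 mm behind the grasp point. The pads swing forward as they close: fully open they stand 13 mm farther back than shut.
Start: joints at [-79.269, 24.414, 4.234, 92.017, -1.954, 63.644, -3.845], TCP at [0.223, 0.637, 0.204] pointing down, gripper open.
Joint ranges: [-163.25, 163.25], [-28.42, 122.38], [-70.27, 78.77], [12.13, 141.07], [-58.53, 238.53], [9.26, 117.41], [-156.51, 156.51]. Speed limits (degrees/s): [108.29, 108.29, 136.94, 136.94, 172.46, 172.46, 172.46].

INTERFACE

Orientations are given as [roll, pitch, yaw] about the fixed x, y, z axes, in that order (R = Rz(yaw) Ry(pitch) Rx(roll)).
In Python, from rig import manip gives the robot as it stands.
- The arm moves only by the shell command python3 -m creep 'ROWS' [FORCE]. ROWS is JSON, a list of rows, each a list of 3 entries, a list of its own where there are three numbers: the shift along the tool's x, y, z in mm, then the turn, a rotation vector about the tool's x, y, z in degrees, then the opening, from 0 (shut) to 1 (fully open). In form: [[[x, y, z], [ax, ay, az], claw], ...]. A call has 1 to 12 rows; each row shifts and turns the pose as measured when the row begins, along the tool's axes as they then stand; what a row does not reach is not made up. A row lasts 1/10 s, in which the tool goes at most 50 mm and 8.59 degrees, less where a joint would pass 70% of its speed; a pose out of reach is approached as far as the arm can. A call is refused whole if a number of a shift passes 50 or a number of a turn 8.59, either way. A call with a gripper value outside its range is refused whole. The fingers move at their own pace and stop on an object; FORCE is the grip in N (left out, the last holds). Time passes only in rows, so rows that do not move let the fingers close. It gives the time, the measured TCP pose, the force and the opening at its end, in the units of the state.
- manip.state(): the state, without advancing time (a new reading comes with each control period).
- manip.read_camera(name): name is "side" or "top" or "wrist"; returns a dict with "pixels" (420x560x3 uint8, blue, green, red), "vfov" (degrees; the focal length in pixels is half the picture's height over the tangent of half this angle, whatever the lens; pixels are square), "cx", "cy" (the principal point, pixels), "R" (3x3) and "t" (3): a world point X has camera coordinates R X + t. Camera axes: x right, y down, z forward; pixel columns grow to the right and rows downward; lengths in m; the calibration is good to about 2 mm. A picture is of the moment at which its call begins. There is no depth.
- manip.finish_job(): hands the job in, once; it reports no verdict.
Trained networks look in a picture, given as the dict that the camera call returned (one of the last four; its "shot" number tells which), for a name from the list of things; names that differ only in an ending like _2 or _b are one class to them, and where a whole thing is asked for, a point or a joint stands for the part that bears it (a point fixed in the world has none). Each returns a list of dicts, best first, with "p" (0 to 1); they miss things now and then, are a little off and sometimes report something else, mostly with a low value. They report only what shows in the picture. A call takes as long as a camera call. They do not tell look-alikes from the thing itself.
- manip.spot_in(picture, name): "xyz" ([x, y, z] in m, in the coordinates of the camera as it stood for that picture, good to about 4 mm: the middle of the surface that is visible of it).
- manip.tip_of(picture, name): "xyz" ([x, y, z] in m, in the coordinates of the camera as it stood for that picture, good to about 4 mm: a listed point, or the origin of a listed thing).
The state is a dict: "t": time; "joint_pos": joint angles; "qvel": joint speeds; "effort": joint torques, N m; "position": TCP position; "tcp_rot": TCP orientation; "ft_force": force on the tool from outside, world axes, zero at the start; "moment": the same for the moment, N m; "width": finger opening in m.
Only numpy, scipy, OpenCV 4.12 (cv2) and the standard library are available. Lean on these libraries where they do the work, as an engineer would, in place of code of your own. Each camera call takes 0.05 s, during which the arm holds its last target. There are 200 camera calls.

## Working session

There is one attempt and no reset: what is moved stays moved. The work goes in short steps, Python scripts to look and compute and a shell command to move; the robot and the scene stay as the last step left them, time stands still between calls to the robot, and variables do not carry over. Pictures are saved under pics/ and viewed, about 8 in all and at most 12, crops included, and the job is handed in when it is done.

```bash
ls; mkdir -p pics; cat > h.py <<'E'
import numpy as np, cv2
from rig import manip
from scipy.spatial.transform import Rotation as Ro
def f(p): return p["pixels"].shape[0]/2/np.tan(np.radians(p["vfov"])/2)
def proj(p,X):
    c=np.array(p["R"])@np.array(X)+np.array(p["t"]); return np.array([p["cx"]+f(p)*c[0]/c[2],p["cy"]+f(p)*c[1]/c[2]])
def world(p,c): return np.array(p["R"]).T@(np.array(c)-np.array(p["t"]))
def ray(p,u,v,z):
    R=np.array(p["R"]);o=-R.T@np.array(p["t"]);d=R.T@np.array([(u-p["cx"])/f(p),(v-p["cy"])/f(p),1]);return o+d*(z-o[2])/d[2]
E
python3 - <<'E'
from h import *
np.set_printoptions(precision=4,suppress=True)
print(manip.grip_depth, manip.state())
for n in ["top","side"]:
    p=manip.read_camera(n); cv2.imwrite(f"pics/{n}0.png",cv2.resize(p["pixels"],(800,600),interpolation=cv2.INTER_CUBIC))
    print(n,p["vfov"],p["cx"],p["cy"],-np.array(p["R"]).T@np.array(p["t"]))
    for k in "plate open_end tray scrap_big scrap_small tnut parallel pad stand seat scraper vblock jar caliper gauge_disc screw_jack".split():
        r=manip.tip_of(p,k)[:2]
        print(k,[(round(d["p"],2),world(p,d["xyz"]).round(4),proj(p,world(p,d["xyz"])).round(0)) for d in r])
E
```

```text
pics
0.0187 {'t': 0.0, 'joint_pos': array([-79.2685,  24.4484,   4.2324,  92.0532,  -1.9556,  63.6436,
        -3.8452]), 'qvel': array([-0.0676,  0.0224, -0.0462,  0.011 ,  0.0468, -0.0019,  0.0536]), 'effort': array([  0.0009, -94.9826,   3.7614, -46.3523,   0.0193,   0.0101,
        -0.0001]), 'position': array([0.2229, 0.6366, 0.2028]), 'tcp_rot': array([179.9959,   0.0729,  70.6985]), 'ft_force': array([ 0.2304,  0.163 , -0.4758]), 'moment': array([ 0.0073,  0.013 , -0.0348]), 'width': 0.08550839271419661}
top 46.04586297151894 271.6341994615658 209.35775537355016 [ 0.3675 -0.0479  1.1251]
plate [(0.8, array([0.5575, 0.0392, 0.0033]), array([227., 216.])), (0.68, array([ 0.6204,  0.3659, -0.006 ]), array([ 89., 186.]))]
open_end [(0.63, array([ 0.5624, -0.074 ,  0.0466]), array([277., 212.]))]
tray [(0.73, array([ 0.563 , -0.1089,  0.0019]), array([292., 216.]))]
scrap_big [(0.53, array([ 0.5628, -0.074 ,  0.0469]), array([277., 212.])), (0.45, array([0.5811, 0.0623, 0.0296]), array([217., 204.]))]
scrap_small [(0.58, array([0.5778, 0.0678, 0.0285]), array([214., 205.])), (0.42,
[... 1960 characters left out ...]
170.]))]
scraper [(0.67, array([ 0.4835, -0.4377,  0.0034]), array([340., 160.])), (0.64, array([ 0.4695, -0.2377,  0.0069]), array([333., 191.]))]
vblock [(0.77, array([ 0.3766, -0.3337,  0.0006]), array([371., 180.])), (0.34, array([0.4115, 0.0632, 0.0003]), array([336., 269.]))]
jar [(0.64, array([0.6201, 0.3691, 0.0014]), array([169., 373.]))]
caliper [(0.81, array([0.411 , 0.0637, 0.0018]), array([336., 268.]))]
gauge_disc [(0.61, array([ 0.7267,  0.181 , -0.0004]), array([171., 279.])), (0.3, array([ 0.4693, -0.3346,  0.0069]), array([339., 175.]))]
screw_jack [(0.61, array([ 0.4637, -0.3368,  0.0166]), array([341., 171.])), (0.56, array([0.4267, 0.3508, 0.0003]), array([293., 395.]))]
```

View pics/top0.png

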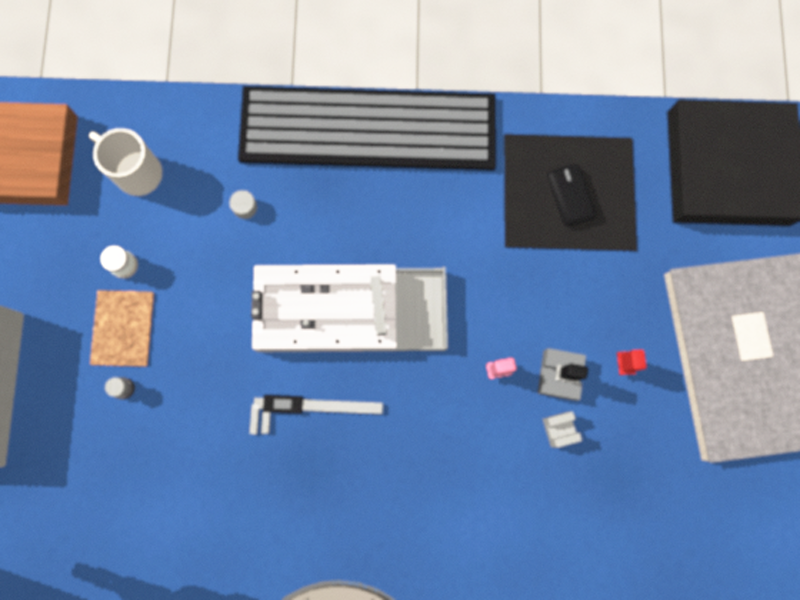

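View pics/side0.png

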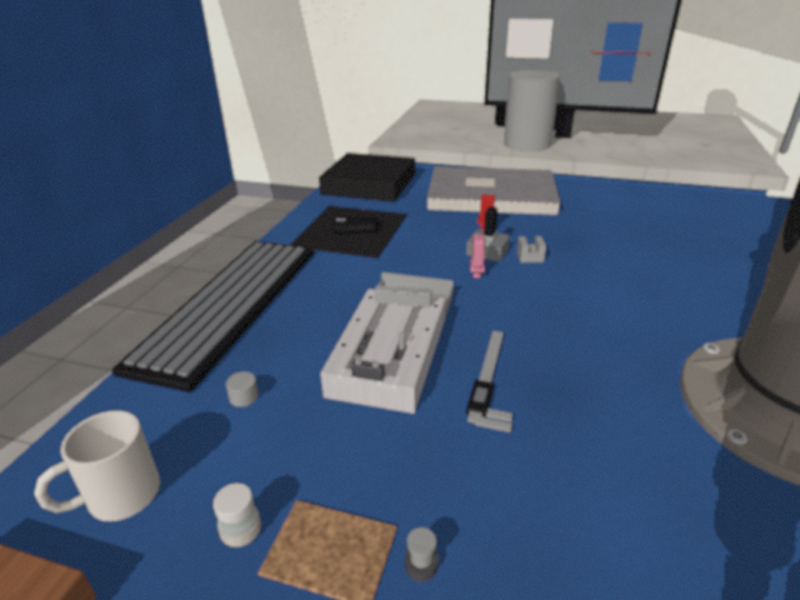

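Both pictures agree: the scrap is at about (308,289) and (323,289) in the top view, in the upper slot. The T-nut is in the lower slot at (308,323) and the parallel is at (380,306). The black scraper stands in the stand at (570,372), with pink and red look-alikes on either side. The cork pad is at (123,328).

```bash
cat >> h.py <<'E'
np.set_printoptions(precision=4,suppress=True)
def go(x,y,z,yaw):
    s=manip.state(); R=Ro.from_euler("xyz",s["tcp_rot"],degrees=True)
    d=R.inv().apply(np.array([x,y,z])-s["position"])*1000
    T=Ro.from_euler("xyz",[180,0,yaw],degrees=True)
    rv=np.degrees((R.inv()*T).as_rotvec())
    print("at",s["position"],s["tcp_rot"],"w",round(s["width"],4),"t",round(s["t"],2),"F",s["ft_force"].round(1),"\n shift mm",d.round(1),"turn",rv.round(2))
E
python3 - <<'E'
from h import *
p=manip.read_camera("wrist"); s=manip.state()
R=Ro.from_euler("xyz",s["tcp_rot"],degrees=True).as_matrix()
print(p["vfov"],"cam in tool",R.T@(-p["R"].T@p["t"]-s["position"]),"view axes in tool\n",p["R"]@R)
go(.53,-.02,.25,92)
E
```

```text
60.90701597034748 cam in tool [ 0.0004 -0.0833 -0.1693] view axes in tool
 [[ 1.      0.0005  0.0007]
 [-0.0003  0.9465 -0.3228]
 [-0.0009  0.3228  0.9465]]
at [0.2231 0.637  0.2035] [-179.9972    0.0008   70.6982] w 0.0854 t 1.75 F [-0.5 -0.   0.2] 
 shift mm [-518.7  506.9  -46.5] turn [ -0.    0.  -21.3]
```

```bash
python3 -m creep '[[[-33,32,0],[0,0,0],1],[[-33,32,0],[0,0,0],1],[[-33,32,0],[0,0,0],1],[[-33,32,0],[0,0,0],1],[[-33,32,0],[0,0,0],1],[[-33,32,0],[0,0,0],1],[[-33,32,0],[0,0,0],1],[[-33,32,0],[0,0,0],1],[[-33,32,0],[0,0,0],1],[[-33,32,0],[0,0,0],1],[[-33,32,0],[0,0,0],1],[[-33,32,0],[0,0,0],1]]' 60
python3 -c "
from h import *
go(.52,-.01,.2,92)"
```

```text
t: 2.95
position: [0.4599, 0.1239, 0.2029]
tcp_rot: [-180.0, -0.4, 71.3]
ft_force: [0.7, 1.0, -0.2]
width: 0.085
at [0.4599 0.1239 0.2029] [-179.9846   -0.3751   71.2771] w 0.085 t 2.95 F [ 0.7  1.  -0.2] 
 shift mm [-107.6   99.9    2.2] turn [  0.05  -0.37 -20.72]
```

```bash
python3 -m creep '[[[-30,28,0],[0,0,0],1],[[-30,28,0],[0,0,0],1],[[-30,28,0],[0,0,0],1],[[-17,16,2],[0,0,0],1],[[0,0,0],[0,0,-7],1],[[0,0,0],[0,0,-7],1],[[0,0,0],[0,0,-7],1],[[0,0,0],[0,0,0],1],[[0,0,0],[0,0,0],1]]'
cat > w.py <<'E'
from h import *
import sys
name=sys.argv[1]; keys=sys.argv[2:]
p=manip.read_camera("wrist"); cv2.imwrite(f"pics/{name}.png",cv2.resize(p["pixels"],(784,588),interpolation=cv2.INTER_CUBIC))
import pickle; pickle.dump({k:p[k] for k in p},open(f"{name}.pkl","wb"))
for k in keys: print(k,[(round(d["p"],2),world(p,d["xyz"]).round(4),(1.4*proj(p,world(p,d["xyz"]))).round(0)) for d in manip.tip_of(p,k)[:2]])
E
python3 w.py w1 plate open_end scrap_big scrap_small tnut parallel; python3 -c "
from h import *
go(.52,-.01,.2,92)"
```

```text
t: 3.85
position: [0.5243, -0.024, 0.2021]
tcp_rot: [179.6, -0.3, 92.2]
ft_force: [-1.4, 0.2, -1.2]
width: 0.0854
plate [(0.9, array([ 0.5598,  0.0393, -0.0021]), array([463., 291.]))]
open_end [(0.87, array([ 0.5611, -0.0689,  0.0423]), array([318., 308.]))]
scrap_big [(0.38, array([ 0.5609, -0.0691,  0.043 ]), array([318., 308.]))]
scrap_small [(0.64, array([0.5814, 0.0375, 0.0287]), array([465., 332.]))]
tnut [(0.74, array([0.5264, 0.0616, 0.023 ]), array([504., 259.]))]
parallel [(0.94, array([ 0.5548, -0.0476,  0.0447]), array([349., 301.])), (0.25, array([ 0.403 ,  0.0616, -0.0046]), array([515.,  75.]))]
at [ 0.5243 -0.0237  0.202 ] [179.5947  -0.3239  92.3526] w 0.0856 t 4.2 F [ 0.3 -0.3 -0. ] 
 shift mm [13.9 -3.7  2.1] turn [ 0.4  -0.33  0.35]
```

View pics/w1.png

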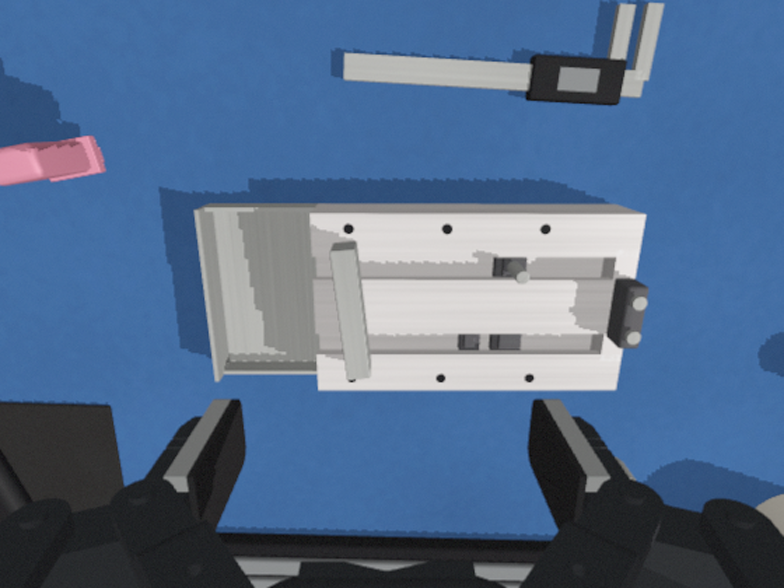

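The plate's top corners are at about (310,213), (645,214), (617,389) and (318,390). The parallel's top runs from (343,242) to (359,380), slightly turned. The small scrap is at (468,342), the big one at (505,342) and the stud at (522,277).

```bash
python3 - <<'E'
from h import *
import pickle
p=pickle.load(open("w1.pkl","rb"))
r=lambda u,v,z: ray(p,u/1.4,v/1.4,z)[:2]
C=[r(*c,.045) for c in [(310,213),(645,214),(617,389),(318,390)]]
print(C, np.mean(C,0), "hole rows", [r(*c,.045) for c in [(348,229),(447,229),(545,229),(350,379),(441,378),(529,378)]])
print("lens",np.linalg.norm(C[0]-C[1]),np.linalg.norm(C[2]-C[3]),np.linalg.norm(C[0]-C[3]),np.linalg.norm(C[1]-C[2]))
print("par",[r(*c,.07) for c in [(331,250),(356,248),(370,378),(348,382)]])
print("scraps small/big boss top",r(468,342,.04),r(505,342,.041))
# slot line refine: gradient along columns of crop
g=cv2.cvtColor(p["pixels"],cv2.COLOR_BGR2GRAY)
cv2.imwrite("pics/c1.png",cv2.resize(p["pixels"][135:290,210:470],(780,465),interpolation=cv2.INTER_CUBIC))
E
```

```text
[array([ 0.4949, -0.0736]), array([0.4875, 0.1446]), array([0.6162, 0.1508]), array([ 0.6247, -0.0693])] [0.5558 0.0381] hole rows [array([ 0.5045, -0.0488]), array([0.5021, 0.0162]), array([0.4997, 0.0807]), array([ 0.6148, -0.046 ]), array([0.6117, 0.0204]), array([0.6095, 0.0846])]
lens 0.21833725585898098 0.22030314559900518 0.1298722882964442 0.12885903595352388
par [array([ 0.5129, -0.0575]), array([ 0.5111, -0.0421]), array([ 0.6002, -0.0311]), array([ 0.6037, -0.0459])]
scraps small/big boss top [0.5846 0.0385] [0.5832 0.0649]
```

View pics/c1.png

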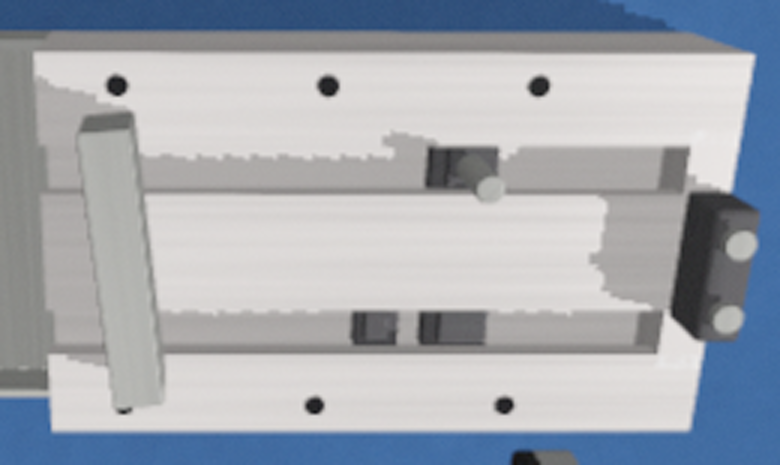

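```bash
python3 -c "
from h import *
go(.557,-.044,.051,97.2)"
```

```text
at [ 0.5243 -0.0237  0.202 ] [179.5947  -0.3239  92.3526] w 0.0856 t 4.2 F [ 0.3 -0.3 -0. ] 
 shift mm [-22.4  30.8 151.1] turn [ 0.42 -0.31 -4.85]
```

```bash
python3 -m creep '[[[-11,15,0],[0.4,-0.3,0],1],[[-11,15,20],[0,0,-2.4],1],[[0,0,35],[0,0,-2.4],1],[[0,0,30],[0,0,0],1],[[0,0,20],[0,0,0],1],[[0,0,0],[0,0,0],1],[[0,0,0],[0,0,0],1]]'
python3 -c "
from h import *
go(.557,-.044,.051,97.2)"
```

```text
t: 4.9
position: [0.5579, -0.0444, 0.0949]
tcp_rot: [179.8, -0.0, 97.2]
ft_force: [0.3, -0.4, 0.1]
width: 0.0854
at [ 0.5579 -0.0444  0.0949] [179.8405  -0.0145  97.2348] w 0.0854 t 4.9 F [ 0.3 -0.4  0.1] 
 shift mm [ 0.5 -1.  43.9] turn [ 0.16 -0.01  0.03]
```

```bash
python3 -m creep '[[[0,-1,25],[0.1,0,0],1],[[0,0,15],[0,0,0],1],[[0,0,4],[0,0,0],1],[[0,0,0],[0,0,0],0.5],[[0,0,0],[0,0,0],0.2],[[0,0,0],[0,0,0],0],[[0,0,0],[0,0,0],0],[[0,0,0],[0,0,0],0],[[0,0,0],[0,0,0],0],[[0,0,0],[0,0,0],0]]' 70
python3 -c "
from h import *
go(.557,-.044,.051,97.2)"
```

```text
t: 5.9
position: [0.5618, -0.044, 0.0571]
tcp_rot: [179.4, -0.0, 97.2]
ft_force: [0.3, -0.4, 0.0]
width: 0.0001
at [ 0.5618 -0.044   0.0571] [179.3628  -0.0401  97.2208] w 0.0001 t 5.9 F [ 0.3 -0.4  0. ] 
 shift mm [ 0.6 -4.9  6. ] turn [ 0.64 -0.04  0.02]
```

Nothing was gripped (opening 0), so I'll look.

```bash
python3 - <<'E'
from h import *
a=manip.read_camera("wrist"); b=manip.read_camera("top")
A=cv2.resize(a["pixels"],(400,300)); B=cv2.resize(b["pixels"][150:285,160:340],(400,300),interpolation=cv2.INTER_CUBIC)
cv2.imwrite("pics/m1.png",np.hstack([A,B]))
E
```

```text
(no output)
```

View pics/m1.png

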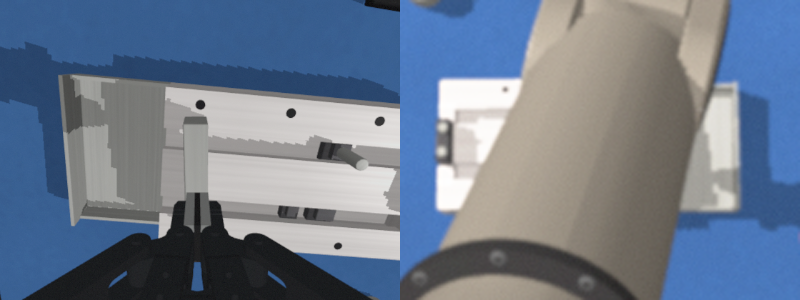

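```bash
python3 - <<'E'
from h import *
a=manip.read_camera("wrist"); b=manip.read_camera("side")
for p in (a,b):
  for k in ["parallel","plate"]: print(k,[(round(d["p"],2),world(p,d["xyz"]).round(4)) for d in manip.tip_of(p,k)[:2]])
for u,v in [(257,172),(290,172),(260,164),(289,164)]: print(ray(a,u,v,.07))
print("tcp px",proj(a,manip.state()["position"]), proj(b,manip.state()["position"]),manip.state()["joint_pos"])
A=cv2.resize(a["pixels"][140:380,180:440],(400,369),interpolation=cv2.INTER_CUBIC); B=cv2.resize(b["pixels"][150:298,200:360],(400,369),interpolation=cv2.INTER_CUBIC)
cv2.imwrite("pics/m2.png",np.hstack([A,B]))
E
```

```text
parallel [(0.71, array([ 0.556 , -0.0474,  0.0447]))]
plate [(0.81, array([0.555 , 0.0367, 0.0017]))]
parallel [(0.73, array([ 0.5556, -0.0458,  0.0506]))]
plate [(0.67, array([0.5601, 0.0368, 0.0013])), (0.67, array([ 0.5666, -0.1147,  0.0033]))]
[ 0.5129 -0.0583  0.07  ]
[ 0.511  -0.0438  0.07  ]
[ 0.5091 -0.0574  0.07  ]
[ 0.5075 -0.0448  0.07  ]
tcp px [275.4448 260.7608] [280.3216 207.8961] [-20.5224  25.5756  23.2076 115.0806 -15.0486  41.5507 109.1142]
```

View pics/m2.png

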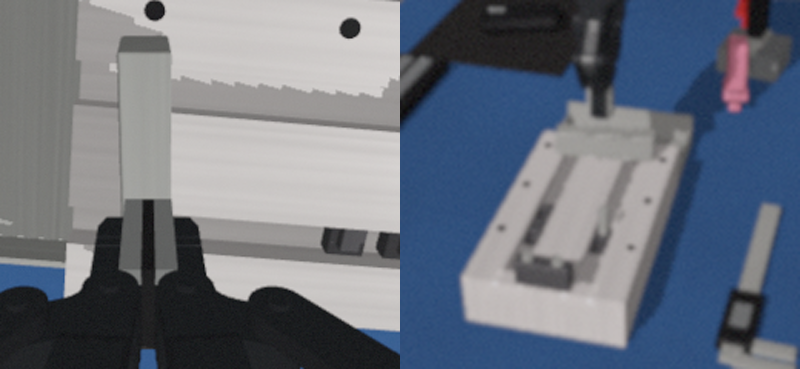

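The picture shows the fingers shut above the bar: their tips end at about (150,200) in the left crop, over the bar's top. Both views put the real tips about 27 mm behind the stated TCP. I'll open and go down in small steps, watching the force.

```bash
python3 -m creep '[[[0,-2,0],[0.3,0,0],1],[[0,-3,0],[0.3,0,0],1],[[0,0,0],[0,0,0],1],[[0,0,0],[0,0,0],1],[[0,0,4],[0,0,0],1],[[0,0,4],[0,0,0],1],[[0,0,4],[0,0,0],1]]'
python3 -c "
from h import *
go(.557,-.046,.024,97.2)"
```

```text
t: 7.0
position: [0.5565, -0.0446, 0.0442]
tcp_rot: [-180.0, -0.0, 97.2]
ft_force: [-0.0, 0.8, -0.2]
width: 0.0849
at [ 0.5565 -0.0446  0.0442] [-179.9988   -0.0391   97.2241] w 0.0849 t 7.0 F [-0.   0.8 -0.2] 
 shift mm [-1.5  0.3 20.2] turn [-0.   -0.04  0.02]
```

```bash
python3 -m creep '[[[-1,0,4],[0,0,0],1],[[0,0,4],[0,0,0],1],[[0,0,3],[0,0,0],1],[[0,0,3],[0,0,0],1],[[0,0,0],[0,0,0],1]]'
python3 -c "
from h import *
go(.557,-.046,.024,97.2)"
```

```text
t: 7.5
position: [0.556, -0.0458, 0.0278]
tcp_rot: [-179.9, -0.0, 97.2]
ft_force: [0.1, 0.6, -0.6]
width: 0.0853
at [ 0.556  -0.0458  0.0278] [-179.9035   -0.0369   97.217 ] w 0.0853 t 7.5 F [ 0.1  0.6 -0.6] 
 shift mm [-0.4  1.   3.8] turn [-0.1  -0.04  0.02]
```

No contact with the stated TCP below the plate's top, so the offset is real. Closing here.

```bash
python3 -m creep '[[[0,0,2],[0,0,0],1],[[0,0,0],[0,0,0],0],[[0,0,0],[0,0,0],0],[[0,0,0],[0,0,0],0],[[0,0,0],[0,0,0],0],[[0,0,0],[0,0,0],0],[[0,0,0],[0,0,0],0]]' 70
python3 -c "
from h import *
go(.521,.361,.2,92)"
```

```text
t: 8.2
position: [0.5564, -0.0458, 0.0264]
tcp_rot: [-180.0, -0.0, 97.2]
ft_force: [0.4, 0.4, -2.2]
width: 0.0143
at [ 0.5564 -0.0458  0.0264] [-179.959    -0.0418   97.2227] w 0.0143 t 8.2 F [ 0.4  0.4 -2.2] 
 shift mm [ 408.1   15.9 -173.3] turn [-0.04 -0.04  5.22]
```

```bash
python3 -m creep '[[[0,0,-15],[0,0,0],0],[[0,0,-40],[0,0,0],0],[[0,0,-40],[0,0,0],0],[[20,0,-10],[0,0,0],0],[[40,2,0],[0,0,0],0],[[45,2,0],[0,0,0],0],[[45,2,0],[0,0,0],0],[[45,2,0],[0,0,0],0],[[45,2,0],[0,0,0],0],[[45,2,0],[0,0,0],0],[[45,2,0],[0,0,0],0],[[40,2,0],[0,0,0],0]]'
python3 -c "
from h import *
p=manip.read_camera('side')
C=[ray(p,u*.7,v*.7,.005)[:2] for u,v in [(298,503),(397,527),(357,600),(262,573)]];print(C,np.mean(C,0))
p=manip.read_camera('top')
C=[ray(p,u*.7,v*.7,.005)[:2] for u,v in [(97,291),(155,292),(149,366),(90,365)]];print(C,np.mean(C,0))
go(.521,.361,-.0125,92)"
```

```text
t: 9.4
position: [0.5272, 0.3283, 0.1478]
tcp_rot: [179.7, -0.0, 96.3]
ft_force: [1.2, -0.5, -3.2]
width: 0.0144
[array([0.5758, 0.3209]), array([0.4596, 0.3188]), array([0.474 , 0.4043]), array([0.5752, 0.4059])] [0.5212 0.3625]
[array([0.5758, 0.4058]), array([0.577 , 0.3131]), array([0.458 , 0.3122]), array([0.457 , 0.4047])] [0.5169 0.3589]
at [0.526  0.3329 0.1473] [179.7503  -0.1267  96.7241] w 0.0142 t 9.5 F [-0.3  0.1 -3.6] 
 shift mm [ 28.2  -2.3 159.9] turn [ 0.24 -0.14  4.72]
```

```bash
python3 -m creep '[[[14,-1,30],[0.2,-0.1,2.5],0],[[14,-1,40],[0,0,2.5],0],[[0,0,40],[0,0,0],0],[[0,0,25],[0,0,0],0],[[0,0,0],[0,0,0],0],[[0,0,0],[0,0,0],0]]'
python3 -c "
from h import *
go(.521,.361,-.0125,92)"
```

```text
t: 10.1
position: [0.5226, 0.3646, 0.015]
tcp_rot: [179.7, -0.2, 91.7]
ft_force: [-0.1, -0.1, -2.4]
width: 0.0145
at [0.5226 0.3646 0.015 ] [179.6908  -0.1547  91.6842] w 0.0145 t 10.1 F [-0.1 -0.1 -2.4] 
 shift mm [-3.6 -1.8 27.5] turn [ 0.31 -0.15 -0.32]
```

```bash
python3 -m creep '[[[-3,-1,12],[0.3,-0.1,0],0],[[0,0,8],[0,0,0],0],[[0,0,4],[0,0,0],0],[[0,0,2],[0,0,0],0],[[0,0,2],[0,0,0],0],[[0,0,2],[0,0,0],0],[[0,0,0],[0,0,0],0]]'
python3 -c "
from h import *
go(.521,.361,-.0135,92)"
```

```text
t: 10.8
position: [0.5245, 0.3625, -0.0117]
tcp_rot: [179.7, -0.3, 91.6]
ft_force: [1.1, 0.4, -1.2]
width: 0.0147
at [ 0.5245  0.3625 -0.0117] [179.7187  -0.2927  91.629 ] w 0.0147 t 10.8 F [ 1.1  0.4 -1.2] 
 shift mm [-1.4 -3.5  1.7] turn [ 0.28 -0.29 -0.37]
```

```bash
python3 -m creep '[[[0,-1,2],[0.2,-0.2,0],0],[[0,-1,2],[0,0,0],0],[[0,0,2],[0,0,0],0],[[0,0,0],[0,0,0],0]]'
python3 -c "
from h import *
go(.521,.361,-.0135,92)"
```

```text
t: 11.2
position: [0.5239, 0.3628, -0.013]
tcp_rot: [179.9, -0.2, 91.6]
ft_force: [0.3, -0.1, -2.8]
width: 0.0141
at [ 0.5239  0.3628 -0.013 ] [179.8582  -0.1982  91.5778] w 0.0141 t 11.2 F [ 0.3 -0.1 -2.8] 
 shift mm [-1.7 -2.9  0.5] turn [ 0.14 -0.2  -0.42]
```

```bash
python3 -m creep '[[[0,-1,3],[0,-0.2,0],0],[[0,-1,3],[0,0,0],0],[[0,0,3],[0,0,0],0]]'
python3 -c "
from h import *
go(.521,.361,-.0135,92)"
```

```text
t: 11.5
position: [0.5242, 0.363, -0.0138]
tcp_rot: [179.7, -0.2, 91.5]
ft_force: [-24.5, -14.3, 65.3]
width: 0.014
at [ 0.5242  0.363  -0.0138] [179.7403  -0.1789  91.4832] w 0.014 t 11.5 F [-24.5 -14.3  65.3] 
 shift mm [-1.9 -3.2 -0.4] turn [ 0.26 -0.18 -0.52]
```

It's seated, but pressed harder than I meant. Easing off, opening and withdrawing.

```bash
python3 -m creep '[[[0,0,-0.5],[0,0,0],0],[[0,0,0],[0,0,0],1],[[0,0,0],[0,0,0],1],[[0,0,0],[0,0,0],1],[[0,0,0],[0,0,0],1],[[0,0,-20],[0,0,0],1],[[0,0,-45],[0,0,0],1],[[0,0,-45],[0,0,0],1],[[0,0,-30],[0,0,0],1],[[0,0,0],[0,0,0],1]]'
python3 - <<'E'
from h import *
p=manip.read_camera("side"); 
for k in ["parallel","pad"]: print(k,[(round(d["p"],2),world(p,d["xyz"]).round(4)) for d in manip.tip_of(p,k)[:2]])
q=manip.read_camera("top")
for k in ["scraper","stand","seat"]: print(k,[(round(d["p"],2),world(q,d["xyz"]).round(4)) for d in manip.tip_of(q,k)[:3]])
go(.43,-.3,.16,90)
E
```

```text
t: 12.5
position: [0.5228, 0.3624, 0.1293]
tcp_rot: [179.9, 0.0, 91.5]
ft_force: [0.5, 0.4, -1.0]
width: 0.0854
parallel [(0.6, array([0.5231, 0.3607, 0.0087]))]
pad [(0.6, array([0.52  , 0.3631, 0.0022]))]
scraper [(0.69, array([ 0.4836, -0.4378, -0.0017])), (0.54, array([ 0.4717, -0.2372,  0.001 ])), (0.51, array([ 0.4625, -0.3437,  0.0108]))]
stand [(0.63, array([ 0.4673, -0.337 , -0.0004]))]
seat [(0.92, array([ 0.4608, -0.3358,  0.0153])), (0.68, array([0.5856, 0.0399, 0.0253]))]
at [0.5205 0.3607 0.1239] [-179.7811    0.3139   91.5078] w 0.0855 t 12.85 F [ 0.4  0.5 -0.8] 
 shift mm [-658.3 -107.9  -32.1] turn [-0.21  0.32  1.51]
```

```bash
python3 -m creep '[[[-20,0,-35],[0,0,0],1],[[-40,-6,-35],[0,0,0],1],[[-48,-8,0],[0,0,0],1],[[-48,-8,0],[0,0,0],1],[[-48,-8,0],[0,0,0],1],[[-48,-8,0],[0,0,0],1],[[-48,-8,0],[0,0,0],1],[[-48,-8,0],[0,0,0],1],[[-48,-8,0],[0,0,0],1],[[-48,-8,0],[0,0,0],1],[[-48,-8,0],[0,0,0],1],[[-48,-8,0],[0,0,0],1]]'
python3 -c "
from h import *
go(.42,-.31,.2,90)"
```

```text
t: 14.05
position: [0.4455, -0.1904, 0.1945]
tcp_rot: [-179.4, 0.6, 92.2]
ft_force: [2.6, 0.8, 0.2]
width: 0.0858
at [ 0.4455 -0.1904  0.1945] [-179.3612    0.5745   92.1596] w 0.0858 t 14.05 F [2.6 0.8 0.2] 
 shift mm [-118.6  -30.1   -4. ] turn [-0.63  0.59  2.16]
```

```bash
python3 -m creep '[[[-40,-10,-2],[-0.6,0.6,1],1],[[-40,-10,-2],[0,0,1],1],[[-30,-8,0],[0,0,0],1],[[-8,-2,0],[0,0,0],1],[[0,0,0],[0,0,0],1],[[0,0,0],[0,0,0],1]]'
python3 w.py w2 stand seat scraper vblock; python3 -c "
from h import *
go(.42,-.31,.2,90)"
```

```text
t: 14.65
position: [0.4124, -0.3194, 0.1971]
tcp_rot: [-179.7, 0.1, 89.6]
ft_force: [0.3, 0.1, 0.6]
width: 0.0855
stand [(0.6, array([ 0.4611, -0.3383, -0.0008]), array([363., 310.]))]
seat [(0.81, array([ 0.4613, -0.3349,  0.0111]), array([367., 316.]))]
scraper [(0.72, array([ 0.4599, -0.3437,  0.0102]), array([355., 314.])), (0.64, array([ 0.4814, -0.4344, -0.0029]), array([243., 334.]))]
vblock [(0.68, array([ 0.3779, -0.3332, -0.0056]), array([367., 202.]))]
at [ 0.4129 -0.319   0.1975] [-179.7998    0.1043   89.6549] w 0.0854 t 14.9 F [-1.  -0.3 -1. ] 
 shift mm [ 9.   7.  -2.6] turn [-0.2   0.1  -0.35]
```

View pics/w2.png

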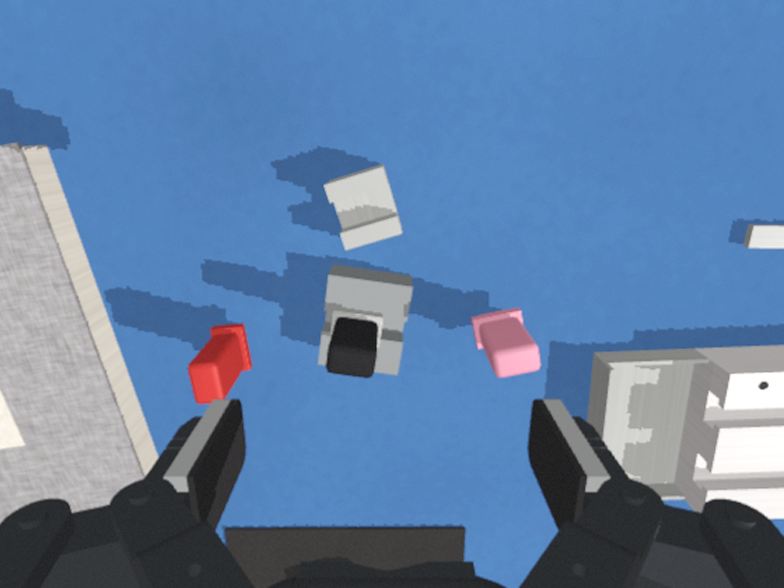

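In this view the black scraper's top face spans about (330,347)–(378,348)–(375,377)–(328,374). The stand is at (365,320), and the red and pink look-alikes are at (220,363) and (507,343).

```bash
python3 - <<'E'
from h import *
import pickle
p=pickle.load(open("w2.pkl","rb"))
r=lambda u,v,z: ray(p,u/1.4,v/1.4,z)[:2]
S=[r(*c,.03) for c in [(329,277),(412,285),(402,375),(320,362)]]
print("stand",S,np.mean(S,0))
im=p["pixels"]; m=(im.max(2)<70).astype(np.uint8)
m[:, :int(300/1.4)]=0; m[:,int(430/1.4):]=0; m[:int(300/1.4)]=0; m[int(385/1.4):]=0
ys,xs=np.nonzero(m); print(len(xs),xs.min()*1.4,xs.max()*1.4,ys.min()*1.4,ys.max()*1.4)
cv2.imwrite("pics/c2.png",cv2.resize(im[180:280,215:315],(600,600),interpolation=cv2.INTER_CUBIC))
E
```

```text
stand [array([ 0.4252, -0.3597]), array([ 0.4315, -0.3016]), array([ 0.5016, -0.3085]), array([ 0.4905, -0.3693])] [ 0.4622 -0.3348]
1265 326.2 375.2 317.79999999999995 375.2
```

View pics/c2.png

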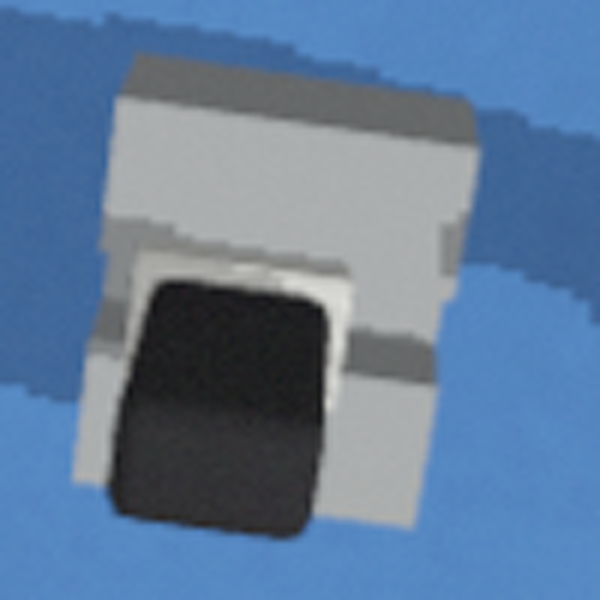

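```bash
python3 - <<'E'
from h import *
import pickle
p=pickle.load(open("w2.pkl","rb"))
r=lambda u,v,z: ray(p,215+(u+.5)/6-.5,180+(v+.5)/6-.5,z)[:2]
ang=lambda a,b: np.degrees(np.arctan2(*(b-a)[::-1]))
for nm,z,C in [("stand",.03,[(115,97),(480,147),(415,528),(72,480)]),("handle",.093,[(122,403),(325,417),(312,540),(108,515)])]:
    S=[r(*c,z) for c in C]; print(nm,S,np.mean(S,0),"ydir",ang(S[0],S[1]),ang(S[3],S[2]),"xdir",ang(S[0],S[3]),ang(S[1],S[2]))
print("collar front edge",r(133,248,.038),r(355,280,.038))
print("groove far edge",r(345,375,.03),r(437,383,.03), "near",r(350,330,.03),r(445,345,.03))
go(.4622,-.3348,.2,82)
E
```

```text
stand [array([ 0.423 , -0.3608]), array([ 0.432 , -0.3013]), array([ 0.5013, -0.3121]), array([ 0.4916, -0.3714])] [ 0.462  -0.3364] ydir 81.43820786001189 80.76926026168123 xdir -8.780262063859551 -8.821665917690082
handle [array([ 0.4497, -0.3539]), array([ 0.452 , -0.3257]), array([ 0.471 , -0.3278]), array([ 0.4669, -0.3566])] [ 0.4599 -0.341 ] ydir 85.28121575071525 81.8213938497437 xdir -9.091563177843135 -6.376909232697895
collar front edge [ 0.4463 -0.3581] [ 0.4521 -0.322 ]
groove far edge [ 0.4723 -0.324 ] [ 0.4739 -0.3083] near [ 0.4641 -0.323 ] [ 0.4669 -0.307 ]
at [ 0.4129 -0.319   0.1975] [-179.7998    0.1043   89.6549] w 0.0854 t 14.9 F [-1.  -0.3 -1. ] 
 shift mm [-15.5  49.3  -2.7] turn [-0.19  0.12  7.65]
```

```bash
python3 -m creep '[[[-10,25,0],[-0.2,0.1,0],1],[[-10,24,0],[0,0,4.2],1],[[0,0,30],[0,0,4.2],1],[[0,0,30],[0,0,0],1],[[0,0,0],[0,0,0],1],[[0,0,0],[0,0,0],1]]'
python3 -c "
from h import *
go(.461,-.340,.030,81.2)"
```

```text
t: 15.5
position: [0.4672, -0.3361, 0.1373]
tcp_rot: [179.8, -0.1, 81.3]
ft_force: [-0.6, -0.4, 0.1]
width: 0.0855
at [ 0.4672 -0.3361  0.1373] [179.8014  -0.0918  81.3434] w 0.0855 t 15.5 F [-0.6 -0.4  0.1] 
 shift mm [ -5.   -6.  107.3] turn [ 0.2  -0.09  0.14]
```

```bash
python3 -m creep '[[[-5,-6,10],[0.2,-0.1,0],1],[[0,0,30],[0,0,0],1],[[0,0,25],[0,0,0],1],[[0,0,20],[0,0,0],1],[[0,0,8],[0,0,0],1],[[0,0,0],[0,0,0],1]]'
python3 -c "
from h import *
go(.461,-.340,.030,81.2)"
```

```text
t: 16.1
position: [0.4622, -0.3424, 0.047]
tcp_rot: [179.5, 0.1, 81.5]
ft_force: [-0.8, -0.4, 0.3]
width: 0.0853
at [ 0.4622 -0.3424  0.047 ] [179.4949   0.1034  81.4872] w 0.0853 t 16.1 F [-0.8 -0.4  0.3] 
 shift mm [ 2.3 -1.7 16.9] turn [0.51 0.1  0.29]
```

```bash
python3 -m creep '[[[2,-1,10],[0.5,0.1,0.3],1],[[0,-1,6],[0,0,0],1],[[0,0,0],[0,0,0],1],[[0,0,0],[0,0,0],1]]'
python3 -c "
from h import *
go(.461,-.340,.030,81.2)"
```

```text
t: 16.5
position: [0.4618, -0.341, 0.0325]
tcp_rot: [179.8, 0.0, 81.2]
ft_force: [-1.6, 0.7, 1.6]
width: 0.0852
at [ 0.4618 -0.341   0.0325] [179.8291   0.0452  81.1776] w 0.0852 t 16.5 F [-1.6  0.7  1.6] 
 shift mm [ 0.8 -0.9  2.5] turn [ 0.17  0.05 -0.02]
```

```bash
python3 -m creep '[[[0,-0.6,1],[0.1,0,0],1],[[0,0,0],[0,0,0],0.4],[[0,0,0],[0,0,0],0],[[0,0,0],[0,0,0],0],[[0,0,0],[0,0,0],0],[[0,0,0],[0,0,0],0],[[0,0,0],[0,0,0],0]]' 90
python3 -c "
from h import *
go(.461,-.340,.030,81.2)"
```

```text
t: 17.2
position: [0.4617, -0.3411, 0.0326]
tcp_rot: [179.8, 0.0, 81.2]
ft_force: [-0.2, -0.2, -0.7]
width: 0.0288
at [ 0.4617 -0.3411  0.0326] [179.8462   0.0453  81.1863] w 0.0288 t 17.2 F [-0.2 -0.2 -0.7] 
 shift mm [ 1.  -0.9  2.6] turn [ 0.15  0.05 -0.01]
```

```bash
python3 -m creep '[[[0,0,-10],[0,0,0],0],[[0,0,-20],[0,0,0],0],[[0,0,-40],[0,0,0],0],[[0,0,-40],[0,0,0],0],[[0,0,-25],[0,0,0],0],[[0,0,0],[0,0,-5.5],0],[[0,0,0],[0,0,-5.5],0]]'
python3 -c "
from h import *
go(.5815,.1011,.13,92.15)"
```

```text
t: 17.9
position: [0.4598, -0.3414, 0.1757]
tcp_rot: [180.0, 0.1, 92.3]
ft_force: [-0.0, 0.7, -1.8]
width: 0.029
at [ 0.4598 -0.3414  0.1757] [179.9839   0.0971  92.2894] w 0.029 t 17.9 F [-0.   0.7 -1.8] 
 shift mm [437.3 139.3  45. ] turn [0.02 0.1  0.14]
```

```bash
python3 -m creep '[[[20,7,0],[0,0,0],0],[[43,14,0],[0,0,0],0],[[43,14,0],[0,0,0],0],[[43,14,0],[0,0,0],0],[[43,14,0],[0,0,0],0],[[43,14,0],[0,0,0],0],[[43,14,0],[0,0,0],0],[[43,14,0],[0,0,0],0],[[43,14,0],[0,0,0],0],[[30,8,0],[0,0,0],0],[[0,0,0],[0,0,0],0]]'
python3 -c "
from h import *
go(.5815,.1011,.12,92.15)"
```

```text
t: 19.0
position: [0.5731, 0.0698, 0.1824]
tcp_rot: [179.6, 0.2, 92.1]
ft_force: [-1.2, -0.1, -1.7]
width: 0.0285
at [0.5731 0.0698 0.1824] [179.6081   0.2108  92.0751] w 0.0285 t 19.0 F [-1.2 -0.1 -1.7] 
 shift mm [31.2  9.1 62.3] turn [ 0.39  0.21 -0.07]
```

```bash
python3 -m creep '[[[16,5,15],[0.4,0.2,0],0],[[15,4,25],[0,0,0],0],[[0,0,25],[0,0,0],0],[[0,0,15],[0,0,0],0],[[0,0,8],[0,0,0],0],[[0,0,0],[0,0,0],0],[[0,0,0],[0,0,0],0]]'
python3 w.py w3 scraper scrap_big plate open_end
python3 - <<'E'
from h import *
go(.5815,.1011,.085,92.15)
a=cv2.imread("pics/w3.png")
b=manip.read_camera("side"); B=cv2.resize(b["pixels"][150:290,200:340],(380,380),interpolation=cv2.INTER_CUBIC)
cv2.imwrite("pics/m3.png",np.hstack([cv2.resize(a[180:560,200:600],(400,380)),B]))
E
```

```text
t: 19.7
position: [0.5824, 0.0997, 0.0956]
tcp_rot: [179.8, 0.0, 92.0]
ft_force: [0.5, -0.1, -1.2]
width: 0.0289
scraper [(0.78, array([0.5823, 0.0959, 0.0717]), array([377., 339.])), (0.44, array([ 0.5583,  0.0391, -0.0019]), array([276., 241.]))]
scrap_big [(0.95, array([0.5848, 0.0674, 0.0254]), array([322., 306.]))]
plate [(0.58, array([0.5559, 0.0375, 0.0002]), array([272., 237.])), (0.56, array([0.5815, 0.0379, 0.027 ]), array([263., 299.]))]
open_end [(0.96, array([ 0.5587, -0.0741,  0.0422]), array([  7., 254.]))]
at [0.5824 0.1003 0.0956] [179.7949   0.0143  92.0312] w 0.0289 t 19.95 F [ 0.5 -0.4 -1.3] 
 shift mm [ 0.8 -0.9 10.6] turn [ 0.21  0.01 -0.12]
```

View pics/m3.png

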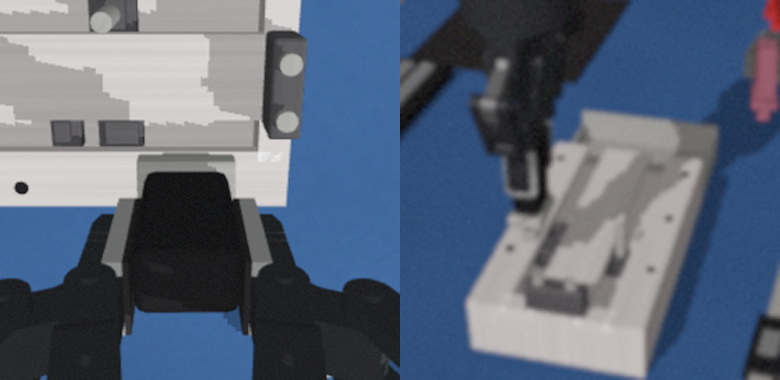

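The scraper is held upright beyond the slot. The pieces are at (68,132) and (121,132) in the crop, and the blade is hidden behind the handle. I'll measure the slot's edges precisely.

```bash
python3 - <<'E'
from h import *
import pickle
p=pickle.load(open("w3.pkl","rb"))
g=cv2.cvtColor(p["pixels"],cv2.COLOR_BGR2GRAY).astype(float)
for c in (150,215,250,300,315):
    col=g[185:250,c-4:c+4].mean(1); d=np.diff(col)
    idx=[i for i in range(1,len(d)-1) if abs(d[i])>8 and abs(d[i])>=abs(d[i-1]) and abs(d[i])>abs(d[i+1])]
    print(c,[(185+i+.5,round(d[i]),ray(p,c-.5,185+i+.5,.045)[:2].round(4)) for i in idx])
# predicted
th=np.radians(2.15);C=np.array([.5558,.0381]);R=np.array([[np.cos(th),-np.sin(th)],[np.sin(th),np.cos(th)]])
for y in (-.0,.062): print([ (C+R@np.array([x,y])).round(4) for x in (.020,.028,.036)])
E
```

```text
150 [(203.5, 26, array([0.5694, 0.0181])), (216.5, -18, array([0.5783, 0.0173])), (232.5, -20, array([0.5896, 0.0164])), (236.5, 48, array([0.5924, 0.0162]))]
215 [(193.5, -10, array([0.5613, 0.06  ])), (214.5, -34, array([0.5755, 0.0597])), (232.5, 22, array([0.5881, 0.0594])), (236.5, 48, array([0.5909, 0.0594]))]
250 [(215.5, -13, array([0.5754, 0.0825])), (217.5, -11, array([0.5768, 0.0825])), (232.5, -20, array([0.5873, 0.0826])), (236.5, 48, array([0.5901, 0.0826])), (238.5, -54, array([0.5916, 0.0826])), (243.5, 16, array([0.5952, 0.0827]))]
300 [(203.5, 12, array([0.5661, 0.1145])), (207.5, 16, array([0.5688, 0.1147])), (214.5, -22, array([0.5736, 0.115 ])), (232.5, -21, array([0.5861, 0.1157])), (236.5, 50, array([0.589 , 0.1158])), (238.5, -53, array([0.5904, 0.1159])), (243.5, 30, array([0.594 , 0.1161]))]
315 [(210.5, 20, array([0.5705, 0.1245])), (213.5, -22, array([0.5725, 0.1247])), (232.5, -20, array([0.5858, 0.1256])), (236.5, 50, array([0.5886, 0.1258]))]
[array([0.5758, 0.0389]), array([0.5838, 0.0392]), array([0.5918, 0.0395])]
[array([0.5735, 0.1008]), array([0.5815, 0.1011]), array([0.5894, 0.1014])]
```

```bash
python3 - <<'E'
from h import *
import pickle
p=pickle.load(open("w3.pkl","rb"))
for c in (250,300):
  print(ray(p,c-.5,244,.101),ray(p,c-.5,239,.093))
go(.5818,.1011,.068,92.0)
E
```

```text
[0.5709 0.0864 0.101 ] [0.5716 0.0858 0.093 ]
[0.57   0.1113 0.101 ] [0.5707 0.1118 0.093 ]
at [0.5823 0.1004 0.0954] [179.8054   0.0177  92.0393] w 0.0292 t 20.0 F [ 0.1  0.5 -1.4] 
 shift mm [ 0.7 -0.6 27.4] turn [0.19 0.02 0.04]
```

```bash
python3 -m creep '[[[0,-1,10],[0.2,0,0],0],[[0,0,10],[0,0,0],0],[[0,0,5],[0,0,0],0],[[0,0,0],[0,0,0],0]]'
python3 -c "
from h import *
go(.5813,.1005,.0476,92.0)"
```

```text
t: 20.4
position: [0.5812, 0.1006, 0.0682]
tcp_rot: [-180.0, 0.0, 92.1]
ft_force: [0.4, 0.3, -1.4]
width: 0.0286
at [0.5812 0.1006 0.0682] [-179.9779    0.002    92.0545] w 0.0286 t 20.4 F [ 0.4  0.3 -1.4] 
 shift mm [-0.1  0.2 20.6] turn [-0.02  0.    0.05]
```

```bash
python3 -m creep '[[[0,0,3],[0,0,0],0],[[0,0,2],[0,0,0],0],[[0,0,2],[0,0,0],0],[[0,0,2],[0,0,0],0],[[0,0,0],[0,0,0],0]]'
python3 -c "
from h import *
go(.5813,.1005,.0476,92.0)"
```

```text
t: 20.9
position: [0.5813, 0.1004, 0.0583]
tcp_rot: [-180.0, 0.0, 92.0]
ft_force: [-0.4, -0.1, -2.0]
width: 0.0287
at [0.5813 0.1004 0.0583] [-179.9697    0.0177   92.0476] w 0.0287 t 20.9 F [-0.4 -0.1 -2. ] 
 shift mm [ 0.1  0.1 10.7] turn [-0.03  0.02  0.05]
```

```bash
python3 -m creep '[[[0,0,3],[0,0,0],0],[[0,0,3],[0,0,0],0],[[0,0,2],[0,0,0],0],[[0,0,1],[0,0,0],0],[[0,0,0],[0,0,0],0]]'
python3 -c "
from h import *
go(.5813,.1005,.0476,92.0)"
```

```text
t: 21.4
position: [0.5814, 0.1005, 0.0487]
tcp_rot: [-180.0, 0.0, 92.0]
ft_force: [-0.0, 0.5, -2.0]
width: 0.0289
at [0.5814 0.1005 0.0487] [-179.987     0.0107   92.0487] w 0.0289 t 21.4 F [-0.   0.5 -2. ] 
 shift mm [ 0.  -0.1  1.1] turn [-0.01  0.01  0.05]
```

```bash
python3 -m creep '[[[-6,0,0],[0,0,0],0],[[-8,0,0],[0,0,0],0],[[-8,0,0],[0,0,0],0],[[-8,0,0],[0,0,0],0],[[-8,0,0],[0,0,0],0]]'
python3 -c "
from h import *
s=manip.state()['position']; y=s[1]-.112
go(.5813-.035*(s[1]-.1005)+.035*y*0,s[1],.0487,92.0)"
```

```text
t: 21.9
position: [0.5829, 0.0599, 0.0489]
tcp_rot: [180.0, 0.0, 92.1]
ft_force: [-0.4, 0.1, -2.1]
width: 0.0287
at [0.5829 0.0599 0.0489] [179.9952   0.0004  92.0951] w 0.0287 t 21.9 F [-0.4  0.1 -2.1] 
 shift mm [ 0.  -0.2  0.2] turn [0.  0.  0.1]
```

```bash
python3 -m creep '[[[-8,0,0],[0,0,0],0],[[-9,0,0],[0,0,0],0],[[-9,0,0],[0,0,0],0],[[-9,0,0],[0,0,0],0],[[-9,0,0],[0,0,0],0],[[-9,0,0],[0,0,0],0],[[-9,0,0],[0,0,0],0],[[-9,0,0],[0,0,0],0]]'
python3 - <<'E'
from h import *
s=manip.state()['position']
go(.5813-.035*(s[1]-.1005),s[1],.0487,92.0)
p=manip.read_camera("side")
for k in ["scrap_big","scrap_small"]: print(k,[(round(d["p"],2),world(p,d["xyz"]).round(4)) for d in manip.tip_of(p,k)[:3]])
E
```

```text
t: 22.7
position: [0.5856, -0.0182, 0.049]
tcp_rot: [180.0, 0.0, 92.0]
ft_force: [-0.5, -0.2, -2.0]
width: 0.0287
at [ 0.5856 -0.0182  0.049 ] [179.9869   0.0021  92.0368] w 0.0287 t 22.7 F [-0.5 -0.2 -2. ] 
 shift mm [ 0.  -0.1  0.3] turn [0.01 0.   0.04]
scrap_big [(0.71, array([ 0.4649, -0.3393,  0.0202]))]
scrap_small []
```

```bash
python3 -m creep '[[[-6,0,0],[0,0,0],0],[[-6,0,0],[0,0,0],0],[[-6,0,0],[0,0,0],0],[[-6,0,0],[0,0,0],0],[[-6,0,0],[0,0,0],0],[[-6,0,0],[0,0,0],0],[[-6,0,0],[0,0,0],0],[[-6,0,0],[0,0,0],0],[[-6,0,0],[0,0,0],0],[[-4,0,0],[0,0,0],0],[[0,0,0],[0,0,0],0]]'
python3 w.py w4 scrap_big scrap_small tray tnut
python3 -c "
from h import *
go(.5866,-.076,.0487,92.0)"
```

```text
t: 23.95
position: [0.5879, -0.0805, 0.049]
tcp_rot: [180.0, 0.0, 92.0]
ft_force: [-0.1, -0.5, -2.2]
width: 0.0283
scrap_big [(0.73, array([ 0.5895, -0.0858,  0.0193]), array([373., 338.])), (0.27, array([ 0.5876, -0.1208,  0.0115]), array([295., 324.]))]
scrap_small [(0.87, array([ 0.5884, -0.1235,  0.0128]), array([288., 327.])), (0.75, array([ 0.5592, -0.0704,  0.0403]), array([415., 286.]))]
tray [(0.56, array([ 0.5595, -0.1129,  0.0034]), array([315., 259.]))]
tnut [(0.85, array([0.5261, 0.0569, 0.0228]), array([746., 202.]))]
at [ 0.588  -0.0793  0.0489] [179.9873  -0.0177  92.1136] w 0.0287 t 24.2 F [ 0.1 -0.4 -1.2] 
 shift mm [ 3.3 -1.3  0.2] turn [ 0.01 -0.02  0.11]
```

View pics/w4.png

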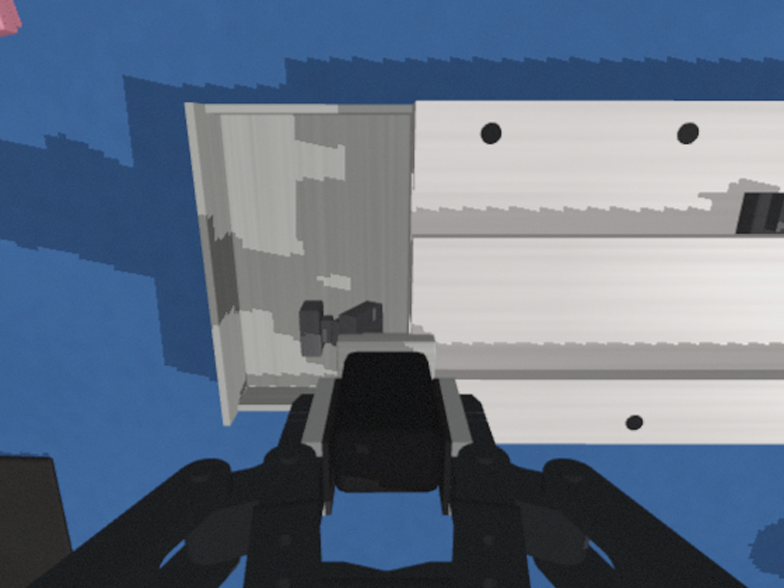

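Both pieces are out: the small one is at (312,328) and the big one, tilted, at (358,322), possibly leaning on the plate's lip. I'll push a little further while watching the force.

```bash
python3 -m creep '[[[-4,0,0],[0,0,0],0],[[-4,0,0],[0,0,0],0],[[-4,0,0],[0,0,0],0],[[-3,0,0],[0,0,0],0],[[0,0,0],[0,0,0],0]]'
python3 w.py w5 scrap_big scrap_small
python3 -c "
from h import *
go(.588,-.076,.0487,92.0)"
```

```text
t: 24.7
position: [0.5886, -0.0953, 0.0489]
tcp_rot: [180.0, -0.0, 92.2]
ft_force: [1.1, -0.7, -2.3]
width: 0.0289
scrap_big [(0.55, array([ 0.5929, -0.086 ,  0.0172]), array([406., 343.]))]
scrap_small [(0.6, array([ 0.587 , -0.1194,  0.01  ]), array([332., 321.]))]
at [ 0.5886 -0.0945  0.0489] [179.9945  -0.0335  92.1952] w 0.029 t 24.85 F [-0.3 -0.8 -1.2] 
 shift mm [18.5  0.1  0.2] turn [ 0.01 -0.03  0.2 ]
```

```bash
python3 -m creep '[[[0,0,-10],[0,0,0],0],[[0,0,-20],[0,0,0],0],[[0,0,-30],[0,0,0],0],[[-10,-20,-30],[0,0,0],0],[[-10,-30,-10],[0,0,0],0],[[0,-30,0],[0,0,0],0],[[0,-30,0],[0,0,0],0],[[0,0,0],[0,0,0],0],[[0,0,0],[0,0,0],0]]'
python3 w.py w6 scrap_big scrap_small tray open_end
python3 - <<'E'
from h import *
go(.588,-.095,.15,92.0)
p=manip.read_camera("wrist"); a=(proj(p,[.56,-.11,.02])).astype(int); print(a)
x0,y0=max(a[0]-90,0),max(a[1]-90,0)
A=cv2.resize(p["pixels"][y0:y0+180,x0:x0+180],(400,400),interpolation=cv2.INTER_CUBIC)
b=manip.read_camera("side"); B=cv2.resize(b["pixels"][165:245,245:325],(400,400),interpolation=cv2.INTER_CUBIC)
cv2.imwrite("pics/m4.png",np.hstack([A,B]))
for k in ["scrap_big","scrap_small"]: print(k,[(round(d["p"],2),world(b,d["xyz"]).round(4)) for d in manip.tip_of(b,k)[:3]])
E
```

```text
t: 25.75
position: [0.4765, -0.119, 0.1576]
tcp_rot: [179.8, -0.1, 92.3]
ft_force: [0.5, 1.0, -1.8]
width: 0.0291
scrap_big []
scrap_small []
tray []
open_end [(0.98, array([ 0.5586, -0.0719,  0.0408]), array([453., 401.]))]
at [ 0.4768 -0.1193  0.1566] [179.902   -0.0547  92.2622] w 0.0294 t 26.0 F [-0.5  0.9 -2.1] 
 shift mm [ 19.9 112.    6.8] turn [ 0.1  -0.05  0.26]
[281 276]
scrap_big []
scrap_small [(0.29, array([ 0.5193,  0.3637, -0.0001]))]
```

View pics/m4.png

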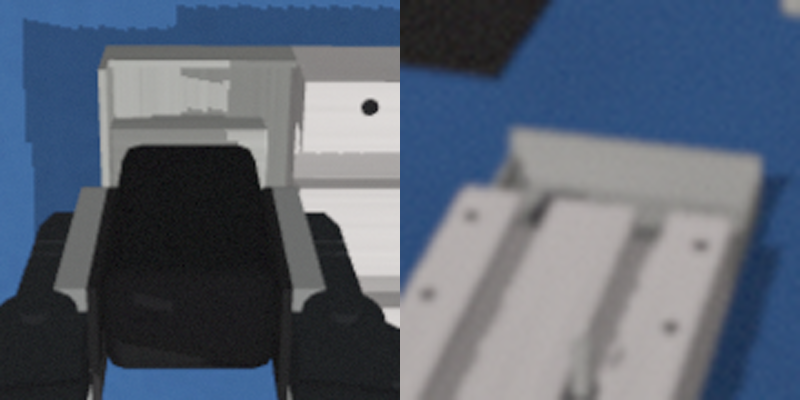

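The scraper hides the tray from here: the right-hand crop shows only a dark spot at the slot's mouth (537,212). I'll move aside to see the tray from the plate's side.

```bash
python3 -m creep '[[[25,30,0],[0,0,0],0],[[25,35,0],[0,0,0],0],[[25,35,0],[0,0,0],0],[[25,30,0],[0,0,0],0],[[0,10,0],[0,0,0],0],[[0,0,0],[0,0,0],0],[[0,0,0],[0,0,0],0]]'
python3 w.py w6 scrap_big scrap_small tray open_end tnut
python3 - <<'E'
from h import *
import pickle
go(.588,-.095,.15,92.0)
p=pickle.load(open("w6.pkl","rb"))
th=np.radians(2.1);C=np.array([.5558,.0381]);R=np.array([[np.cos(th),-np.sin(th)],[np.sin(th),np.cos(th)]])
for n,v in [("mouth",(.028,-.110,.026)),("wall",(.028,-.187,.003)),("lip_z3",(.028,-.110,.003))]:
  print(n,proj(p,[*(C+R@np.array(v[:2])),v[2]]))
E
```

```text
t: 26.9
position: [0.617, -0.0103, 0.1546]
tcp_rot: [-179.9, -0.1, 92.2]
ft_force: [-1.2, -1.0, -1.2]
width: 0.0292
scrap_big [(0.7, array([ 0.5889, -0.0857,  0.0149]), array([266., 220.]))]
scrap_small [(0.89, array([ 0.5863, -0.1233,  0.0106]), array([207., 212.])), (0.26, array([ 0.7289,  0.1812, -0.0042]), array([635., 415.]))]
tray [(0.65, array([ 0.562 , -0.1122,  0.0033]), array([226., 172.]))]
open_end [(0.83, array([ 0.5602, -0.0729,  0.0448]), array([275., 178.]))]
tnut [(0.9, array([0.5265, 0.0589, 0.0251]), array([515., 122.]))]
at [ 0.617  -0.0107  0.1554] [179.9964  -0.0968  92.1112] w 0.0287 t 27.2 F [-0.5 -0.9 -0.9] 
 shift mm [-83.2 -32.1   5.3] turn [ 0.   -0.1   0.11]
mouth [204.6044 158.7836]
wall [123.598  154.3123]
lip_z3 [209.4347 154.3522]
```

```bash
python3 - <<'E'
from h import *
import pickle
p=pickle.load(open("w6.pkl","rb"))
cv2.imwrite("pics/c6.png",cv2.resize(p["pixels"][90:200,90:240],(800,587),interpolation=cv2.INTER_CUBIC))
E
```

```text
(no output)
```

View pics/c6.png

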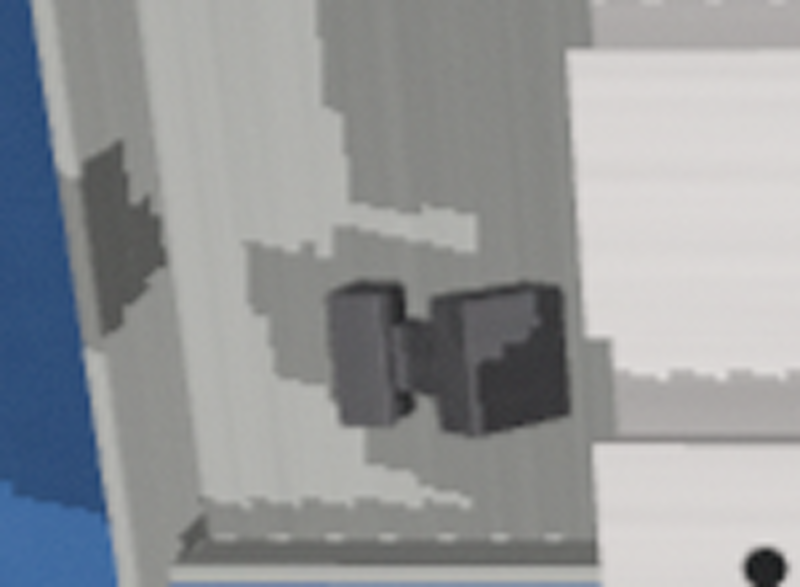

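Both pieces lie in the tray, the small one at (370,355) and the big one at (505,360), with a clear gap to the plate's end at (580,360). Now I'll return the scraper.

```bash
python3 -m creep '[[[-20,-8,-10],[0,0,0],0],[[-40,-18,-5],[0,0,0],0],[[-42,-21,0],[0,0,0],0],[[-42,-21,0],[0,0,0],0],[[-42,-21,0],[0,0,0],0],[[-42,-21,0],[0,0,0],0],[[-42,-21,0],[0,0,0],0],[[-35,-18,0],[0,0,0],0],[[0,0,0],[0,0,5.5],0],[[0,0,0],[0,0,5.5],0],[[0,0,0],[0,0,0],0]]'
python3 -c "
from h import *
go(.4623,-.3371,.06,81.2)"
```

```text
t: 28.3
position: [0.467, -0.3394, 0.1753]
tcp_rot: [179.6, -0.1, 80.4]
ft_force: [-0.2, -0.7, -1.8]
width: 0.0287
at [ 0.467  -0.3394  0.1753] [179.5825  -0.1421  80.4112] w 0.0287 t 28.3 F [-0.2 -0.7 -1.8] 
 shift mm [  1.2  -5.9 115.2] turn [ 0.42 -0.14 -0.79]
```

```bash
python3 -m creep '[[[1,-6,20],[0.4,-0.1,-0.8],0],[[0,0,35],[0,0,0],0],[[0,0,30],[0,0,0],0],[[0,0,18],[0,0,0],0],[[0,0,5],[0,0,0],0],[[0,0,0],[0,0,0],0]]'
python3 -c "
from h import *
go(.4623,-.3371,.05,81.2)"
```

```text
t: 28.9
position: [0.4618, -0.3375, 0.0666]
tcp_rot: [179.7, -0.1, 82.3]
ft_force: [0.2, 0.1, -1.5]
width: 0.0288
at [ 0.4618 -0.3375  0.0666] [179.7104  -0.0637  82.2658] w 0.0288 t 28.9 F [ 0.2  0.1 -1.5] 
 shift mm [ 0.4  0.4 16.6] turn [ 0.29 -0.07  1.07]
```

```bash
python3 -m creep '[[[0,0,7],[0.3,0,1],0],[[0,0.4,5],[0,0,0],0],[[0,0,2],[0,0,0],0],[[0,0,0],[0,0,0],0]]'
python3 -c "
from h import *
go(.4623,-.3371,.05,81.2)"
```

```text
t: 29.3
position: [0.464, -0.3381, 0.0544]
tcp_rot: [179.8, -0.0, 81.3]
ft_force: [0.7, -0.5, -1.5]
width: 0.029
at [ 0.464  -0.3381  0.0544] [179.8062  -0.0266  81.3311] w 0.029 t 29.3 F [ 0.7 -0.5 -1.5] 
 shift mm [ 0.8 -1.8  4.4] turn [ 0.19 -0.03  0.13]
```

```bash
python3 -m creep '[[[0,-2,0],[0.2,0,0.1],0],[[0,0,2],[0,0,0],0],[[0,0,2],[0,0,0],0],[[0,0,2],[0,0,0],0],[[0,0,0],[0,0,0],0]]'
python3 -c "
from h import *
go(.4623,-.3371,.0326,81.2)"
```

```text
t: 29.8
position: [0.4622, -0.338, 0.0486]
tcp_rot: [180.0, -0.0, 81.2]
ft_force: [-0.5, -0.1, -1.2]
width: 0.0291
at [ 0.4622 -0.338   0.0486] [179.9549  -0.0151  81.2462] w 0.0291 t 29.8 F [-0.5 -0.1 -1.2] 
 shift mm [ 0.9 -0.1 16. ] turn [ 0.05 -0.02  0.05]
```

```bash
python3 -m creep '[[[0.5,0,2],[0,0,0],0],[[0,0,2],[0,0,0],0],[[0,0,3],[0,0,0],0],[[0,0,3],[0,0,0],0],[[0,0,3],[0,0,0],0],[[0,0,0],[0,0,0],0]]'
python3 -c "
from h import *
go(.4623,-.3371,.0326,81.2)"
```

```text
t: 30.4
position: [0.4622, -0.3374, 0.0343]
tcp_rot: [180.0, -0.0, 81.2]
ft_force: [-0.3, -0.0, -0.2]
width: 0.0289
at [ 0.4622 -0.3374  0.0343] [179.9754  -0.0217  81.2488] w 0.0289 t 30.4 F [-0.3 -0.  -0.2] 
 shift mm [0.3 0.  1.7] turn [ 0.02 -0.02  0.05]
```

```bash
python3 -m creep '[[[0,0,1],[0,0,0],0],[[0,0,0.7],[0,0,0],0],[[0,0,0],[0,0,0],0]]'
python3 -c "
from h import *
go(.4623,-.3371,.0326,81.2)"
```

```text
t: 30.7
position: [0.4623, -0.3375, 0.0327]
tcp_rot: [180.0, -0.0, 81.2]
ft_force: [-0.3, 0.2, -0.6]
width: 0.0287
at [ 0.4623 -0.3375  0.0327] [179.9639  -0.0271  81.2366] w 0.0287 t 30.7 F [-0.3  0.2 -0.6] 
 shift mm [ 0.4 -0.1  0.1] turn [ 0.04 -0.03  0.04]
```

Seated at the original height. Releasing slowly, then withdrawing.

```bash
python3 -m creep '[[[0,0,0],[0,0,0],0.45],[[0,0,0],[0,0,0],0.7],[[0,0,0],[0,0,0],1],[[0,0,0],[0,0,0],1],[[0,0,0],[0,0,0],1],[[0,0,-15],[0,0,0],1],[[0,0,-30],[0,0,0],1],[[0,0,-45],[0,0,0],1],[[0,0,-45],[0,0,0],1],[[0,-30,-20],[0,0,0],1],[[0,-10,0],[0,0,0],1],[[0,0,0],[0,0,0],1]]'
python3 w.py w7 scraper seat stand vblock
python3 - <<'E'
from h import *
go(.42,-.31,.2,81)
for n,ks in [("side",["parallel","pad","scrap_big","scrap_small","tnut","scraper"]),("top",["parallel","caliper","jar","screw_jack","gauge_disc","tnut","scrap_big","scrap_small"])]:
  p=manip.read_camera(n)
  for k in ks: print(n,k,[(round(d["p"],2),world(p,d["xyz"]).round(3)) for d in manip.tip_of(p,k)[:3]])
# handle top centroid / extents in the wrist picture
import pickle
p=pickle.load(open("w7.pkl","rb")); im=p["pixels"]
e=[proj(p,[.4623+dx*np.cos(np.radians(-8.8))-dy*np.sin(np.radians(-8.8)),-.3375+dx*np.sin(np.radians(-8.8))+dy*np.cos(np.radians(-8.8)),.093]) for dx,dy in [(-.01,-.015),(-.01,.015),(.01,.015),(.01,-.015)]]
m=(im.max(2)<75).astype(np.uint8); n,l,st,c=cv2.connectedComponentsWithStats(m)
print("pred top corners",np.array(e).round(0).tolist(),[ (s.tolist()) for s in st[1:] if s[4]>200])
E
```

```text
t: 31.9
position: [0.4208, -0.3326, 0.1988]
tcp_rot: [179.9, 0.0, 81.1]
ft_force: [-0.2, -0.1, -0.3]
width: 0.0853
scraper [(0.79, array([ 0.4603, -0.3436,  0.0112]), array([380., 303.])), (0.65, array([ 0.4698, -0.2388, -0.0024]), array([515., 289.]))]
seat [(0.87, array([ 0.4603, -0.336 ,  0.0141]), array([390., 303.]))]
stand [(0.91, array([ 0.4601, -0.3375, -0.0028]), array([388., 296.]))]
vblock [(0.89, array([ 0.375 , -0.3324, -0.008 ]), array([377., 184.])), (0.73, array([ 0.4637, -0.3351, -0.0007]), array([392., 301.]))]
at [ 0.4215 -0.3326  0.1969] [-179.9141    0.071    81.1467] w 0.0857 t 32.15 F [-0.7 -0.3  0.1] 
 shift mm [22.1 -5.  -3.1] turn [-0.09  0.07  0.15]
side parallel [(0.7, array([0.525, 0.361, 0.01 ]))]
side pad [(0.88, array([0.521, 0.363, 0.   ]))]
side scrap_big [(0.58, array([ 0.464, -0.332,  0.018]))]
side scrap_small []
side tnut [(0.44, array([0.53 , 0.066, 0.028]))]
side scraper [(0.7, array([ 0.468, -0.237,  0.006])), (0.64, array([ 0.464, -0.334,  0.016])), (0.63, array([ 0.484, -0.434,  0.004]))]
top parallel [(0.87, array([0.521, 0.362, 0.004]))]
top caliper [(0.68, array([ 0.402,  0.059, -0.003]))]
top jar [(0.67, array([ 0.622,  0.367, -0.004]))]
top screw_jack [(0.78, array([ 0.422,  0.351, -0.006]))]
top gauge_disc [(0.65, array([ 0.722,  0.177, -0.005])), (0.5, array([0.519, 0.362, 0.   ]))]
top tnut [(0.42, array([0.525, 0.068, 0.029]))]
top scrap_big [(0.6, array([ 0.423,  0.351, -0.002])), (0.58, array([ 0.587, -0.091,  0.011]))]
top scrap_small [(0.5, array([ 0.591, -0.118,  0.01 ]))]
pred top corners [[260.0, 239.0], [296.0, 239.0], [295.0, 260.0], [260.0, 260.0]] [[261, 219, 34, 39, 1247], [0, 286, 181, 134, 12706], [193, 286, 367, 134, 21479]]
```

The handle's dark area (columns 261–295, rows down to 258) matches the outline predicted for an upright, seated scraper. Everything else is where it was, so I'm handing in.

```bash
python3 -c "
from rig import manip
print(manip.finish_job())"
```

```text
the job is handed in; nothing more can be done
None
```

The job is handed in at about 32 s of the 72 s allowed. The parallel lies flat on the cork pad, both scrap pieces are in the chip tray, and the scraper is back upright in its stand. No verdict was reported.

**Last checks**
- **Parallel:** both cameras put it within 5 mm of the pad's centre.
- **Scrap:** the wrist picture shows both pieces in the tray, clear of the plate's end. The big one is tilted against the small one. The top-camera network also puts both in the tray.
- **Scraper:** it went back at the same height it was picked up from, and its handle matched the outline expected for an upright scraper.
- **Other things:** the T-nut and the other items checked were found within about 8 mm of their earlier readings, which is no more than the networks' scatter.

**What failed or disagreed**
- **First grasp:** the gripper closed on air above the parallel, because the real fingertips sit about 27 mm behind the stated TCP. I went lower after seeing this, and the second grasp held.
- **Hard press:** while I set the parallel down, the wrist force reached at least 65 N for a moment. The limit is 120 N.
- **Bad network readings:** the side-camera network did not find the small scrap at the end, and reported the big one at the stand. I took that as a false report.
- **Scraper position:** the last wrist reading put it about 7 mm from the middle of the groove, while the side camera put it within about 2 mm. The handle outline agrees with the side camera.

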